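# Proof-load a soldered ring on the pull tester

## Task

Proof-load the soldered silver ring in the little pull tester. Turn the black clamp knob clockwise until it clicks over, so that its pin locks the test piece; only then take the black pull grip and draw the sprung rod out until its pointer stands on the red load marker, never well past it, and keep it there: the job ends with the robot still holding the grip at the mark. Leave the red marker as it is set, and the glass jar, pliers and eraser where they are.

Things in the scene. Friction and masses are not known exactly. Their poses are not given: they have to be found in the camera images.
- tester: grey base plate of the pull tester, 262 x 84 mm, fixed to the bench. Origin on the bench surface, on the tester's centre line. x runs from the pull grip to the clamp (pull towards -x), y to the side with the white scale, z up. Knob axis at x = +70, y = 0 mm; pull grip at rest at x = -98, y = 0 mm. Knob top at 104 mm, grip top at 90 mm, all else under 71 mm
- clamp_knob (a joint): angle of the clamp knob, rad: 0 to 0.1 at the start (open), grows clockwise seen from above, stop at 1.4. Drives a pin down through the silver tab. A sprung detent resists: up to about 0.06 N m from 0.2 to 0.5, clicks over at 0.65, then moves by itself into its locked rest at 1.1 or more; let go before the click it turns back
- knob_grip (a point): point on the vertical axis of the clamp knob, 93 mm above the bench, where to grip it. The knob is a black upright bar 44 mm long, 12 mm thick, 70 to 103 mm above the bench, on a low disc with a cam lobe; white line on top. Axes turn with the knob: y along the bar, x across it; at joint value 0 the bar lies along the tester's y
- gauge_tube (a joint): how far the brass gauge tube (with hook, ring and silver tab) has slid towards the grip, m: 0 at the start. Free to slide up to 50 mm, against 1 N friction, as long as the pin is not down; with the knob locked it has only 2 mm of play
- pull_rod (a joint): how far the sprung rod is drawn out of the gauge tube, m: 0 at rest, up to 0.052. The spring pulls it back with 3 N at rest and 2 N more for each 10 mm
- pull_grip: black upright pull grip on the rod's crosshead, 14 mm thick along the pull (tester x), 30 mm wide, sides free from 53 to 85 mm above the bench, over them a cap 18 x 34 x 5 mm; the crosshead under it reaches to 45 mm. Origin in its middle, 71 mm above the bench; axes as the tester's. It moves only along the tester's x
- pointer_tip (a point): tip of the black pointer on the rod, 37 mm above the bench, over the white scale; moves with the pull grip. Axes as the tester's
- mark_line (a point): white line in the middle of the red load marker, an 8 mm wide clip on the white scale, 22 to 40 mm (a different place each time) from where the pointer rests, 37 mm above the bench; axes as the tester's. The pointer is on the mark when pointer_tip and mark_line have the same place along the tester's x
- glass_jar: bystander: small glass jar with white lid, 42 mm across, 52 mm high; origin under its centre
- plier_flat: bystander: pliers with blue handles lying flat, 52 x 151 x 10 mm; origin under the centre, y along it
- eraser: bystander: white eraser in a red sleeve, 22 x 50 x 13 mm; origin under its centre

How it is judged:
By the outcome, as a careful person would: the job done as asked, in the order asked, and still so for the second after the job is handed in, while the arm keeps its last pose, push and grip.
It also fails if it takes over 48 s, if anything falls off the work surface, if the arm or the gripper's body presses on something with over 40 N, if the wrist force passes 120 N, or if a joint passes its speed limit or range.

## Robot

A 6-joint arm with a two-finger parallel gripper is mounted at the origin on a cart in front of the work surface, level with it; the furniture and walls round the work are solid. World frame = base frame: x ahead of the robot, y to its left, z up, the work surface at z = 0. Lengths are in mm, angles in rad, forces in N, time in s.
With the tool pointing down it reaches from about 350 to 775 mm from the base axis. Payload 7.3 kg.
Tool frame: the origin (TCP) lies on the centre line of the jaws, within the pads' length; the fingertips stand 17 mm ahead of it and the grasp point (between the pads) lies 2 mm behind it; z points along the fingers, y is the line along which they close (so a half turn about z gives the same grasp; the last joint's range is limited). The gripper opens to 92 mm and grips with 3 to 60 N. Pads are 19 mm wide; open, the fingers measure 130 mm over their backs; the gripper's body (75 mm by 190 mm) begins 47 mm behind the grasp point.
Start: joints at [-1.253, 0.342, 1.524, -0, 1.275, -0.146], TCP at [234.882, -469.546, 243.741] pointing down, gripper open.
Joint ranges: [-2.53, 2.53], [-0.77, 2.02], [0.04, 2.7], [-1, 4.14], [0.28, 2.66], [-3.11, 3.11]. Speed limits (rad/s): [2.57, 2.57, 3.14, 3.14, 3.14, 3.14].

## Interface

Orientations are given as [roll, pitch, yaw] about the fixed x, y, z axes, in that order (R = Rz(yaw) Ry(pitch) Rx(roll)).
In Python, from plant import bot gives the robot as it stands. The module is installed in compiled form; this text tells all that it offers.
- The arm moves only by the shell command python3 -m pendant 'ROWS'. ROWS is JSON, a list of rows, each a list of 3 entries, a list of its own where there are three numbers: the shift along the world's x, y, z as a fraction of full scale, then the turn, a rotation vector about the world's x, y, z as a fraction of full scale, then the opening, from -1 (shut) to 1 (fully open), so that 0 is half open. In form: [[[tx, ty, tz], [rx, ry, rz], claw], ...]. A call has exactly 10 rows; each row shifts and turns the commanded pose from where the row before left it; what a row does not reach is not made up. Full scale, the value 1, is 30 mm for a shift and 0.12 rad for a turn. A row lasts 1/12 s, in which the tool goes at most 41.7 mm and 7.16 degrees, less where a joint would pass 70% of its speed; a pose out of reach is approached as far as the arm can. A call with a number of a shift or a turn outside -1 to 1 is refused whole. A call with a gripper value outside its range is refused whole. The fingers move at their own pace and stop on an object; the grip force is fixed at half the most. Time passes only in rows, so rows that do not move let the fingers close, or fill a call up. It gives the time, the measured TCP pose, the force, the opening and the grip force at its end, in the units of the state.
- bot.get_obs(): the state, without advancing time (a new reading comes with each control period).
- bot.capture(name): name is "scene" or "side" or "wrist"; returns the picture (480x640x3 uint8, blue, green, red); there is no depth.
- bot.camera_params(name): a dict with "fovy" (degrees; the focal length in pixels is half the picture's height over the tangent of half this angle, whatever the lens; pixels are square), "cx", "cy" (the principal point, pixels), "camera_from_world" (4x4, takes a point from world to camera coordinates). Camera axes: x right, y down, z forward; pixel columns grow to the right and rows downward; lengths in mm; the calibration is good to about 2 mm. A picture is of the moment at which its call begins: read the wrist's pose just before it. camera_params takes no time and is no camera call; for the wrist camera it gives the pose at the moment of the call.
- bot.close_job(): hands the job in; it is judged then, once.
The state is a dict: "time": time; "joint_positions": joint angles; "dq": joint speeds; "tau": joint torques, N m; "tool_pos": TCP position; "tcp_rot": TCP orientation; "contact_force": force on the tool from outside, world axes, zero at the start; "moment": the same for the moment, N m; "grip_width": finger opening in mm; "finger_force": force on a finger pad.
Only numpy, scipy, OpenCV 4.12 (cv2) and the standard library are available. Lean on these libraries where they do the work, as an engineer would, in place of code of your own. Each camera call takes 0.05 s, during which the arm holds its last target. There are 200 camera calls.

## Working session

There is one attempt and no reset: what is moved stays moved. The work goes in short steps, Python scripts to look and compute and a shell command to move; the robot and the scene stay as the last step left them, time stands still between calls to the robot, and variables do not carry over. Pictures are saved under pics/ and viewed, at most 10 in all, crops included, and the job is handed in when it is done.

```bash
mkdir -p pics
python3 - <<'E'
from plant import bot
import cv2,numpy as np
for n in ["scene","side"]:
    p=bot.camera_params(n); cv2.imwrite(f"pics/{n}0.png",bot.capture(n)); print(n,p["fovy"],p["cx"],p["cy"],np.round(p["camera_from_world"],3).tolist())
print(bot.get_obs())
E
```

```text
scene 56.369269496263065 320.80802070319055 240.50666480154894 [[-0.615, -0.789, 0.009, 350.646], [-0.592, 0.453, -0.667, 365.851], [0.522, -0.415, -0.745, 637.365], [0.0, 0.0, 0.0, 1.0]]
side 45.66926092427714 322.77332687766454 246.01069692141547 [[0.983, -0.183, -0.008, -541.394], [-0.087, -0.428, -0.9, 140.526], [0.161, 0.885, -0.437, 791.062], [0.0, 0.0, 0.0, 1.0]]
{'time': 0.1, 'joint_positions': array([-1.25300474e+00,  3.42690574e-01,  1.52492504e+00, -1.47702029e-05,
        1.27537301e+00, -1.46027483e-01]), 'dq': array([-0.00084275, -0.00149655, -0.00460464, -0.00080759,  0.00051564,
       -0.00048439]), 'tau': array([ 1.83265423e-03, -4.32003772e+01, -2.44693905e+01,  7.19611114e-02,
        5.26055612e-02, -3.62208482e-05]), 'tool_pos': array([ 234.76542984, -469.2120898 ,  243.09371697]), 'tcp_rot': array([-3.14020949e+00, -1.89151983e-04,  4.63823246e-01]), 'contact_force': array([-0.19370111,  0.38909401, -0.28231342]), 'moment': array([ 0.00375392, -0.00759473, -0.0165334 ]), 'finger_force': 0.0, 'grip_width': 91.78647166322456}
```

View pics/scene0.png

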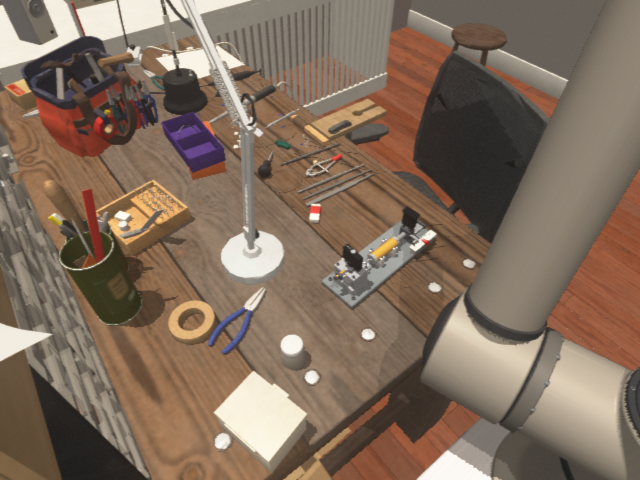

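View pics/side0.png

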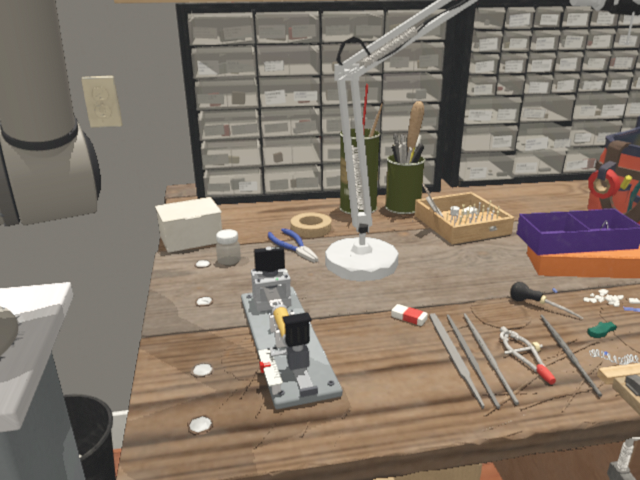

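The scene view shows the tester's grip at about (410,215) and knob at (352,257). In the side view the grip is at (297,330) and the knob at (270,262). I'll enlarge both to get landmarks.

Run:
```python
import cv2,numpy as np
a=cv2.imread("pics/scene0.png")[195:315,310:450]; b=cv2.imread("pics/side0.png")[235:410,230:350]
a=cv2.resize(a,None,fx=3,fy=3,interpolation=cv2.INTER_CUBIC); b=cv2.resize(b,None,fx=3,fy=3,interpolation=cv2.INTER_CUBIC)
c=np.zeros((525,790,3),np.uint8); c[:360,:420]=a; c[:525,430:790]=b
cv2.imwrite("pics/crop0.png",c)
```

```text
(no output)
```

View pics/crop0.png

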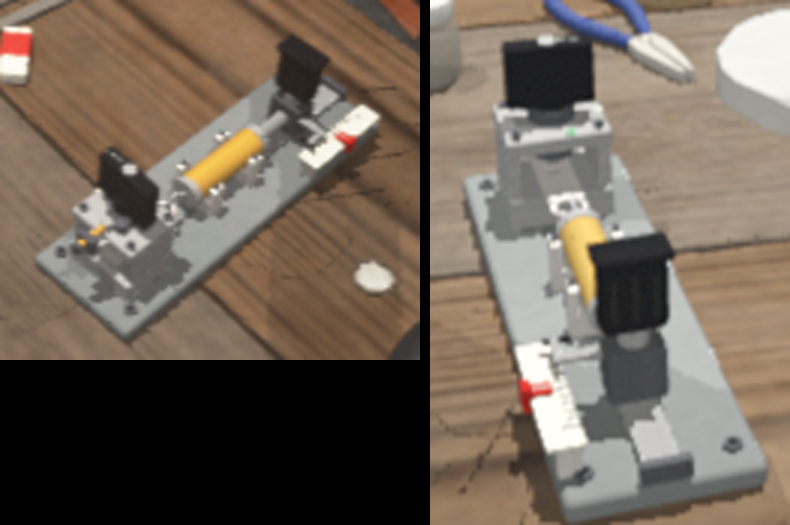

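The enlarged crop shows the knob-top centre at crop (130,170) in scene and (547,43) in side. The grip-cap centre is at (302,53) and (631,248). The red marker is near (345,142) and (530,395). I'll fit the pose from these.

```bash
cat > h.py <<'E'
import numpy as np
from plant import bot
from scipy.optimize import least_squares
def proj(p,P):
    f=240/np.tan(np.radians(p["fovy"])/2); T=np.array(p["camera_from_world"]); c=T[:3,:3]@P+T[:3,3]
    return np.array([p["cx"]+f*c[0]/c[2],p["cy"]+f*c[1]/c[2]])
def ray(p,uv):
    f=240/np.tan(np.radians(p["fovy"])/2); T=np.array(p["camera_from_world"]); R=T[:3,:3]
    return -R.T@T[:3,3], R.T@np.array([(uv[0]-p["cx"])/f,(uv[1]-p["cy"])/f,1])
def onz(p,uv,z):
    o,d=ray(p,uv); return o+d*(z-o[2])/d[2]
def world(q,P):
    c,s=np.cos(q[2]),np.sin(q[2]); return np.array([q[0]+c*P[0]-s*P[1],q[1]+s*P[0]+c*P[1],P[2]])
E
python3 - <<'E'
from h import *
S=bot.camera_params("scene");D=bot.camera_params("side")
s=lambda u,v:(310+u/3,195+v/3); d=lambda u,v:(230+(u-430)/3,235+v/3)
obs=[(S,s(130,170),(70,0,103.5)),(S,s(302,53),(-98,0,90)),(D,d(547,43),(70,0,103.5)),(D,d(631,248),(-98,0,90))]
for p,uv,P in obs: print(np.round(onz(p,uv,P[2]),1))
r=least_squares(lambda q:np.concatenate([proj(p,world(q,P))-uv for p,uv,P in obs]),[480,-220,1.7])
print(r.x,np.round(r.fun,2)); q=r.x
# plate corners check z=0
for uv in [s(127,340),s(38,268)]: 
    w=onz(S,uv,0)[:2]-q[:2]; print(w@[np.cos(q[2]),np.sin(q[2])],w@[-np.sin(q[2]),np.cos(q[2])])
for uv in [d(765,487),d(567,520)]: 
    w=onz(D,uv,0)[:2]-q[:2]; print(w@[np.cos(q[2]),np.sin(q[2])],w@[-np.sin(q[2]),np.cos(q[2])])
for p,uv in [(S,s(345,142)),(D,d(530,395)),(D,d(560,352))]:
    w=onz(p,uv,37)[:2]-q[:2]; print("mark",w@[np.cos(q[2]),np.sin(q[2])],w@[-np.sin(q[2]),np.cos(q[2])])
# knob bar direction
for p,a,b in [(S,s(106,150),s(156,193)),(D,d(503,44),d(592,43))]:
    w=onz(p,b,103.5)-onz(p,a,103.5); print("bar",np.arctan2(w[1],w[0])-q[2],np.linalg.norm(w))
print("knob",world(q,(70,0,93)),"grip",world(q,(-98,0,71)))
E
```

```text
[471.2   4.5 103.5]
[ 487.3 -160.8   90. ]
[473.    3.8 103.5]
[ 489.6 -161.9   90. ]
[479.39080482 -64.90430087   1.67107532] [-0.52 -0.32 -0.12 -0.89 -0.49 -0.25 -0.29  0.29]
104.58302734471178 40.5853333932338
106.65052025407142 -38.20898623138868
-149.25314160411668 -40.95128388265163
-145.0061674878257 39.90196557561058
mark -98.47194760935832 47.654859601498416
mark -110.58594757688591 46.09144850174331
mark -85.98923882209844 28.64269990414419
bar -4.773406925573507 43.82999103871762
bar -1.8451248721418214 42.92423846768804
knob [472.38303418   4.74403831  93.        ] grip [ 489.20168371 -162.41197572   71.        ]
```

```bash
python3 -m pendant '[[[0.4,0.79,0],[0,0,-0.17],1],[[0.4,0.79,0],[0,0,-0.17],1],[[0.4,0.79,0],[0,0,-0.17],1],[[0.4,0.79,0],[0,0,-0.17],1],[[0.4,0.79,0],[0,0,-0.17],1],[[0.4,0.79,0],[0,0,-0.17],1],[[0.4,0.79,0],[0,0,-0.17],1],[[0.4,0.79,0],[0,0,-0.17],1],[[0.4,0.79,0],[0,0,-0.17],1],[[0.4,0.79,0],[0,0,-0.17],1]]'
python3 - <<'E'
from h import *
S=bot.camera_params("scene");D=bot.camera_params("side")
# lamp pole: triangulate base & elbow
for a,b in [((252,240),(362,222)),((246,108),(350,72))]:
    o1,d1=ray(S,a);o2,d2=ray(D,b);A=np.stack([d1,-d2],1);t=np.linalg.lstsq(A,o2-o1,rcond=None)[0];print(np.round(o1+d1*t[0]),np.round(o2+d2*t[1]))
o=bot.get_obs();print(o["joint_positions"])
E
```

```text
time: 0.93
tool_pos: [355.1, -231.2, 243.5]
tcp_rot: [-3.141, 0.0, 0.259]
contact_force: [0.8, -0.3, -0.3]
grip_width: 91.8
finger_force: 0.0
[631. 122.  73.] [642. 123.  81.]
[627. 100. 353.] [612. 100. 332.]
[-7.58400651e-01  1.55939831e-01  1.77810090e+00 -3.12038050e-06
  1.20802286e+00  5.53819597e-01]
```

```bash
python3 -m pendant '[[[0.39,0.79,-0.1],[0,0,-0.17],1],[[0.39,0.79,-0.1],[0,0,-0.17],1],[[0.39,0.79,-0.1],[0,0,-0.17],1],[[0.39,0.79,-0.1],[0,0,-0.17],1],[[0.39,0.79,-0.1],[0,0,-0.17],1],[[0.39,0.79,-0.1],[0,0,-0.17],1],[[0.39,0.79,-0.1],[0,0,-0.17],1],[[0.39,0.79,-0.1],[0,0,-0.17],1],[[0.39,0.75,-0.1],[0,0,-0.17],0.4],[[0.39,0.75,-0.1],[0,0,-0.17],0.2]]'
python3 - <<'E'
from h import *
import cv2
o=bot.get_obs();p=bot.camera_params("wrist");im=bot.capture("wrist");cv2.imwrite("pics/w1.png",im)
print(o["tool_pos"],o["tcp_rot"],p["fovy"],p["cx"],p["cy"],np.round(p["camera_from_world"],4).tolist())
q=(479.4,-64.9,1.671)
for P in [(70,0,103.5),(-98,0,90)]: print(proj(p,world(q,P)))
E
```

```text
time: 1.77
tool_pos: [472.1, 3.4, 213.3]
tcp_rot: [-3.142, 0.001, 0.055]
contact_force: [0.3, -0.6, 0.5]
grip_width: 82.7
finger_force: 0.0
[472.07006185   3.41678566 213.34117253] [-3.14156869e+00  6.36678786e-04  5.50346872e-02] 67.08814628052063 316.6883737094602 239.30692894709287 [[0.0544, -0.9985, 0.0008, -23.8869], [-0.9671, -0.0525, 0.249, 433.1367], [-0.2486, -0.0143, -0.9685, 477.1334], [0.0, 0.0, 0.0, 1.0]]
[312.72897123 241.85057035]
[537.33273666 227.2502811 ]
```

View pics/w1.png

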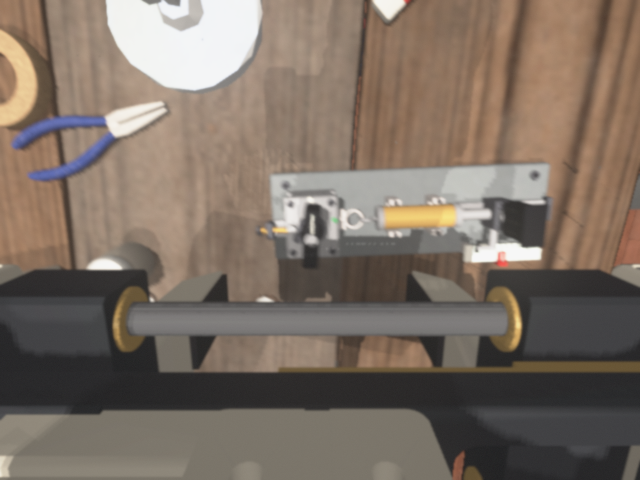

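The wrist picture shows the knob at about (312,240), close to the predicted (313,242), and the red marker at (502,260). I'll zoom with the predicted outlines overlaid.

Run:
```python
from h import *
import cv2
p=bot.camera_params("wrist");im=cv2.imread("pics/w1.png")
q=(479.4,-64.9,1.671)
def crop(x,y,w,h,k,polys):
    c=cv2.resize(im[y:y+h,x:x+w],None,fx=k,fy=k,interpolation=cv2.INTER_CUBIC)
    for P in polys:
        uv=np.array([(proj(p,world(q,a))-(x,y)+.5)*k for a in P]).astype(np.int32); cv2.polylines(c,[uv],True,(0,255,0),1)
    return c
t=0.05;R=lambda x,y:(70+np.cos(t)*x+np.sin(t)*y,-np.sin(t)*x+np.cos(t)*y,103.5)
a=crop(265,170,90,110,4,[[R(-6,-22),R(6,-22),R(6,22),R(-6,22)]])
b=crop(455,180,105,110,4,[[(-107,-17,90),(-89,-17,90),(-89,17,90),(-107,17,90)]])
cv2.imwrite("pics/w1c.png",np.hstack([a,b]))
```

```text
(no output)
```

View pics/w1c.png

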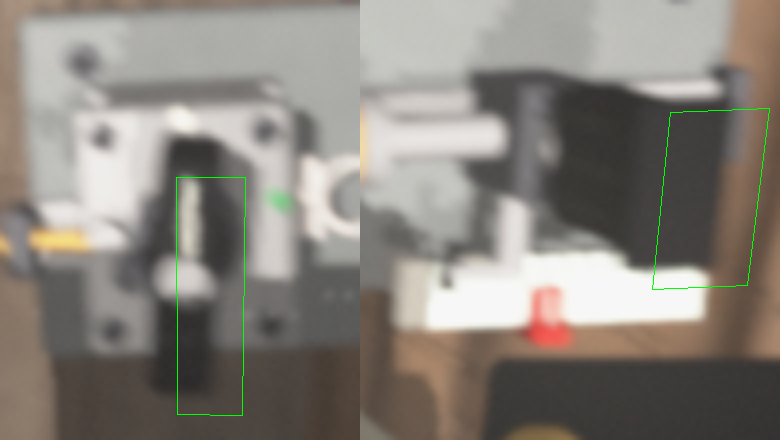

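The knob's bar centre is about 5 px above the prediction, because the arm was still settling when the picture was taken. That puts the knob near (474,5). I'll descend to just above it.

```bash
python3 -m pendant '[[[0,0,-0.3],[0,0,0],0],[[0,0,-0.3],[0,0,0],0],[[0,0,-0.3],[0,0,0],0],[[0,0,-0.3],[0,0,0],0],[[0,0,-0.3],[0,0,0],0],[[0,0,-0.3],[0,0,0],0],[[0,0,-0.3],[0,0,0],0],[[0,0,-0.3],[0,0,0],0],[[0,0,0],[0,0,0],0],[[0,0,0],[0,0,0],0]]'
python3 - <<'E'
from h import *
import cv2
p=bot.camera_params("wrist");o=bot.get_obs();im=bot.capture("wrist");cv2.imwrite("pics/w2.png",im)
print(o["tool_pos"],o["tcp_rot"])
q=(479.4,-64.9,1.671)
def crop(x,y,w,h,k,polys):
    c=cv2.resize(im[y:y+h,x:x+w],None,fx=k,fy=k,interpolation=cv2.INTER_CUBIC)
    for P in polys:
        uv=np.array([(proj(p,world(q,a))-(x,y)+.5)*k for a in P]).astype(np.int32); cv2.polylines(c,[uv],True,(0,255,0),1)
    return c
t=0.05;R=lambda x,y:(70+np.cos(t)*x+np.sin(t)*y,-np.sin(t)*x+np.cos(t)*y,103.5)
cv2.imwrite("pics/w2c.png",crop(240,80,400,300,2,[[R(-6,-22),R(6,-22),R(6,22),R(-6,22)],[(-107,-17,90),(-89,-17,90),(-89,17,90),(-107,17,90)]]))
E
```

```text
time: 2.65
tool_pos: [471.6, 2.0, 141.2]
tcp_rot: [-3.141, 0.001, 0.056]
contact_force: [-0.6, -0.1, -0.6]
grip_width: 45.6
finger_force: 0.0
[471.63826737   2.03292825 141.22106861] [-3.14143943e+00  1.16232341e-03  5.56971209e-02]
```

View pics/w2c.png

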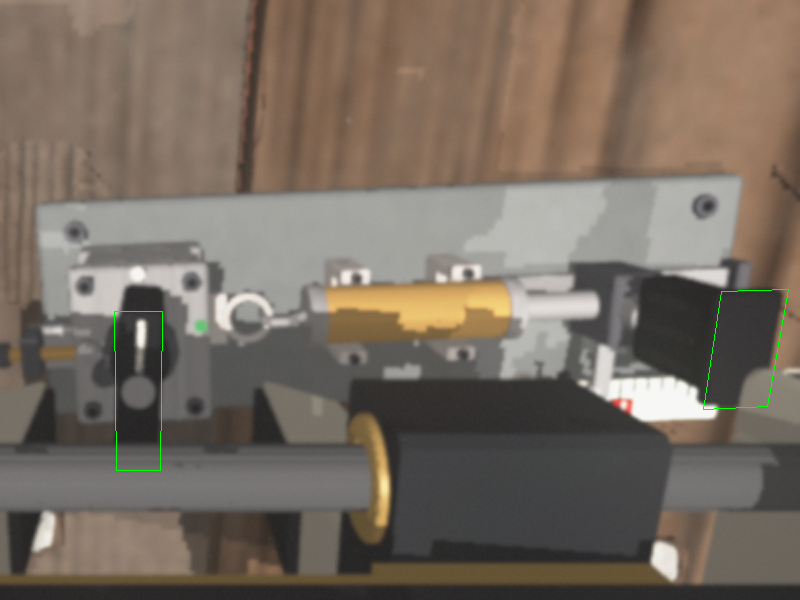

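The overlays now match both the knob and the grip cap. Next I go down, centre on the knob and close on it.

```bash
python3 -m pendant '[[[0.03,0.09,-0.33],[0,0,0],0],[[0,0,-0.33],[0,0,0],0],[[0,0,-0.33],[0,0,0],0],[[0,0,-0.33],[0,0,0],0],[[0,0,-0.33],[0,0,0],0],[[0,0,0],[0,0,0],0],[[0,0,0],[0,0,0],-1],[[0,0,0],[0,0,0],-1],[[0,0,0],[0,0,0],-1],[[0,0,0],[0,0,0],-1]]'
```

```text
time: 3.53
tool_pos: [473.2, 4.7, 92.8]
tcp_rot: [3.141, -0.001, 0.056]
contact_force: [-0.3, 0.4, -0.3]
grip_width: 24.0
finger_force: 0.0
```

Pose is good and the fingers are still closing.

```bash
python3 -m pendant '[[[0,0,0],[0,0,0],-1],[[0,0,0],[0,0,0],-1],[[0,0,0],[0,0,0],-1],[[0,0,0],[0,0,0],-1],[[0,0,0],[0,0,0],-1],[[0,0,0],[0,0,0],-1],[[0,0,0],[0,0,0],-1],[[0,0,0],[0,0,0],-1],[[0,0,0],[0,0,0],-1],[[0,0,0],[0,0,0],-1]]'
```

```text
time: 4.37
tool_pos: [472.7, 6.0, 92.6]
tcp_rot: [-3.14, -0.0, 0.055]
contact_force: [-1.6, 7.6, 3.1]
grip_width: 11.6
finger_force: 30.0
```

```bash
python3 -m pendant '[[[0,0.04,0],[0,0,-0.4],-1],[[0,0,0],[0,0,-0.6],-1],[[0,0,0],[0,0,-0.6],-1],[[0,0,0],[0,0,-0.6],-1],[[0,0,0],[0,0,-0.6],-1],[[0,0,0],[0,0,-0.6],-1],[[0,0,0],[0,0,-0.6],-1],[[0,0,0],[0,0,-0.6],-1],[[0,0,0],[0,0,-0.6],-1],[[0,0,0],[0,0,-0.6],-1]]'
```

```text
time: 5.2
tool_pos: [472.7, 6.0, 92.6]
tcp_rot: [3.141, -0.0, -0.644]
contact_force: [-0.8, -0.0, 3.7]
grip_width: 11.5
finger_force: 30.0
```

```bash
python3 -m pendant '[[[0,0,0],[0,0,-0.6],-1],[[0,0,0],[0,0,-0.6],-1],[[0,0,0],[0,0,-0.6],-1],[[0,0,0],[0,0,-0.6],-1],[[0,0,0],[0,0,-0.6],-1],[[0,0,0],[0,0,-0.6],-1],[[0,0,0],[0,0,-0.6],-1],[[0,0,0],[0,0,-0.3],-1],[[0,0,0],[0,0,0],-1],[[0,0,0],[0,0,0],-1]]'
```

```text
time: 6.03
tool_pos: [472.6, 6.0, 92.6]
tcp_rot: [3.141, 0.0, -1.179]
contact_force: [-2.8, 0.9, 6.9]
grip_width: 12.3
finger_force: 30.0
```

```bash
python3 -m pendant '[[[0,0,0],[0,0,0],-0.3],[[0,0,0],[0,0,0],-0.3],[[0,0,0],[0,0,0],-0.3],[[0,0,0],[0,0,0],-0.3],[[0,0,0],[0,0,0],-0.3],[[0,0,0.5],[0,0,0],-0.3],[[0,0,0.5],[0,0,0],-0.3],[[0,0,0.5],[0,0,0],-0.3],[[0,0,0.5],[0,0,0],-0.3],[[0,0,0],[0,0,0],-0.3]]'
```

```text
time: 6.87
tool_pos: [474.4, 5.7, 154.7]
tcp_rot: [-3.137, -0.003, -1.18]
contact_force: [0.4, -0.8, -0.2]
grip_width: 32.6
finger_force: 0.0
```

```bash
python3 -m pendant '[[[0.05,-0.56,0.3],[0,0,0.9],0],[[0.05,-0.56,0.3],[0,0,0.9],0],[[0.05,-0.56,0.3],[0,0,0.9],0],[[0.05,-0.56,0.3],[0,0,0.9],0],[[0.05,-0.56,0],[0,0,0.9],0],[[0.05,-0.56,0],[0,0,0.9],0],[[0.05,-0.56,0],[0,0,0.9],0],[[0.05,-0.56,0],[0,0,0.9],0],[[0.05,-0.56,0],[0,0,0.9],0],[[0.05,-0.56,0],[0,0,0.9],0]]' && python3 -m pendant '[[[0,0,0],[0,0,0.9],0],[[0,0,0],[0,0,0.75],0],[[0,0,0],[0,0,0],0],[[0,0,0],[0,0,0],0],[[0,0,0],[0,0,0],0],[[0,0,0],[0,0,0],0],[[0,0,0],[0,0,0],0],[[0,0,0],[0,0,0],0],[[0,0,0],[0,0,0],0],[[0,0,0],[0,0,0],0]]'
cat > look.py <<'E'
import sys; from h import *
import cv2
n,x,y,w,h,k=sys.argv[1],*map(int,sys.argv[2:7])
p=bot.camera_params("wrist");o=bot.get_obs();im=bot.capture("wrist");cv2.imwrite(f"pics/{n}.png",im)
np.save(f"pics/{n}.npy",p["camera_from_world"])
print(o["tool_pos"],o["tcp_rot"])
q=(479.4,-64.0,1.671)
c=cv2.resize(im[y:y+h,x:x+w],None,fx=k,fy=k,interpolation=cv2.INTER_CUBIC)
for P in [[(-107,-17,90),(-89,-17,90),(-89,17,90),(-107,17,90)]]+[[(70,0,103.5)]]:
    uv=np.array([(proj(p,world(q,a))-(x,y)+.5)*k for a in P]).astype(np.int32); cv2.polylines(c,[uv],True,(0,255,0),1)
    if len(P)==1: cv2.circle(c,tuple(map(int,uv[0])),4,(0,255,0),1)
cv2.imwrite(f"pics/{n}c.png",c)
E
python3 look.py w3 0 130 400 200 2
```

```text
time: 7.7
tool_pos: [487.5, -162.8, 187.3]
tcp_rot: [-3.141, 0.001, -0.095]
contact_force: [0.2, 0.5, -0.2]
grip_width: 45.9
finger_force: 0.0
time: 8.53
tool_pos: [487.8, -162.0, 188.3]
tcp_rot: [3.141, -0.0, 0.098]
contact_force: [0.1, 0.1, 0.3]
grip_width: 45.4
finger_force: 0.0
[ 487.83227226 -161.98863898  188.2870462 ] [ 3.14143883e+00 -1.13142846e-04  9.76296756e-02]
```

View pics/w3c.png

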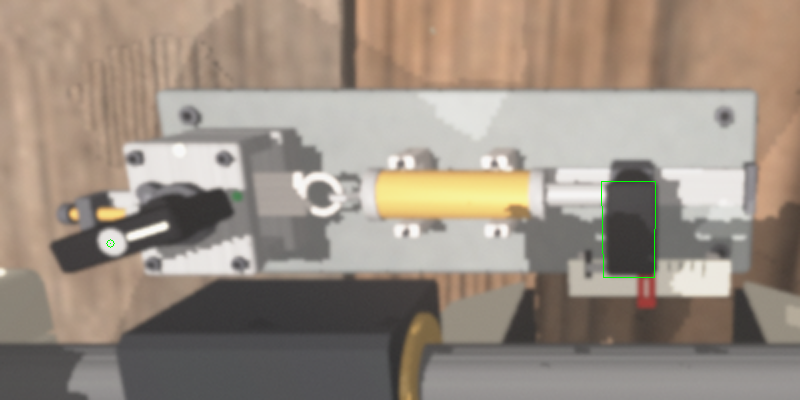

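The knob stands turned by about 1.3 rad (line from crop (111,243) to (165,228)), so it is locked. The pointer is at crop x≈588 and the red marker's white line at x≈646. Next I measure the gap.

Run:
```python
from h import *
import cv2
p=bot.camera_params("wrist"); q=(479.4,-64.0,1.671)
def tx(u,v,z=37):
    w=onz(p,(u/2-.25,130+v/2-.25),z)[:2]-q[:2]; return w@[np.cos(q[2]),np.sin(q[2])],w@[-np.sin(q[2]),np.cos(q[2])]
for n,u,v in [("ptr",588,263),("ptr",588,275),("mark",646,285),("mark",646,300),("scaleL",570,290),("scaleR",728,290)]: print(n,tx(u,v))
im=cv2.imread("pics/w3.png")
a=cv2.resize(im[245:295,275:375],None,fx=8,fy=8,interpolation=cv2.INTER_CUBIC); cv2.imwrite("pics/w3z.png",a)
```

```text
ptr (np.float64(-80.44112822106065), np.float64(28.88407661484632))
ptr (np.float64(-80.34026399573831), np.float64(34.23326388567223))
mark (np.float64(-105.00189627912212), np.float64(38.81203059070059))
mark (np.float64(-105.00896544895164), np.float64(45.61428685273977))
scaleL (np.float64(-72.51990916927735), np.float64(40.95866603764573))
scaleR (np.float64(-140.0608293734241), np.float64(41.192672393697286))
```

View pics/w3z.png

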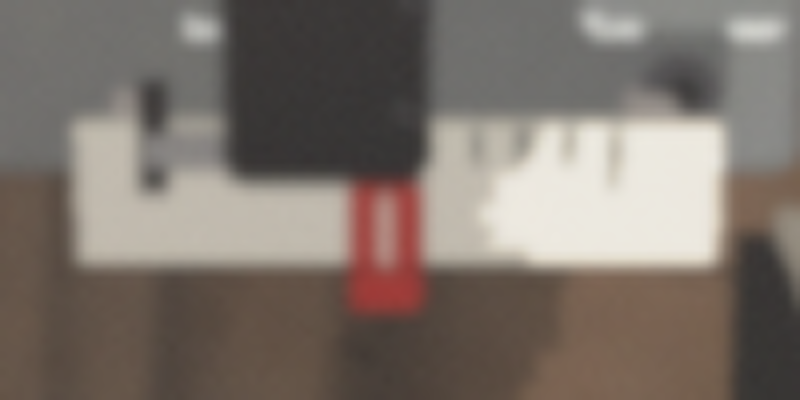

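```bash
python3 -m pendant '[[[0.05,0.02,-0.4],[0,0,0],-0.3],[[0,0,-0.4],[0,0,0],-0.3],[[0,0,-0.4],[0,0,0],-0.3],[[0,0,-0.4],[0,0,0],-0.3],[[0,0,-0.4],[0,0,0],-0.3],[[0,0,-0.4],[0,0,0],-0.3],[[0,0,-0.3],[0,0,0],-0.3],[[0,0,0],[0,0,0],-0.3],[[0,0,0],[0,0,0],-0.3],[[0,0,0],[0,0,0],-0.3]]'
```

```text
time: 9.42
tool_pos: [489.7, -161.7, 107.8]
tcp_rot: [3.141, -0.001, 0.098]
contact_force: [0.2, 0.8, 0.1]
grip_width: 32.2
finger_force: 0.0
```

```bash
python3 -m pendant '[[[0,0,-0.3],[0,0,0],-0.3],[[0,0,-0.3],[0,0,0],-0.3],[[0,0,-0.3],[0,0,0],-0.3],[[0,0,-0.3],[0,0,0],-0.3],[[0,0,0],[0,0,0],-0.3],[[0,0,0],[0,0,0],-0.4],[[0,0,0],[0,0,0],-0.5],[[0,0,0],[0,0,0],-0.55],[[0,0,0],[0,0,0],-0.6],[[0,0,0],[0,0,0],-0.65]]'
```

```text
time: 10.25
tool_pos: [489.5, -161.5, 71.6]
tcp_rot: [3.141, -0.001, 0.098]
contact_force: [-0.2, 0.6, 0.2]
grip_width: 17.4
finger_force: 30.0
```

```bash
python3 -m pendant '[[[0,0,0],[0,0,0],-0.7],[[0,0,0],[0,0,0],-0.8],[[0,0,0],[0,0,0],-1],[[0,0,0],[0,0,0],-1],[[0,0,0],[0,0,0],-1],[[0,0,0],[0,0,0],-1],[[0,0,0],[0,0,0],-1],[[0,0,0],[0,0,0],-1],[[0,0,0],[0,0,0],-1],[[0,0,0],[0,0,0],-1]]'
```

```text
time: 11.08
tool_pos: [489.5, -161.6, 71.4]
tcp_rot: [3.141, -0.0, 0.098]
contact_force: [0.6, -1.3, 3.2]
grip_width: 17.8
finger_force: 30.0
```

Opening is 17.8 mm, so the pads hold the 18 mm cap, squarely across the pull direction with 30 N. That works, because the pull goes normal to the pads. I'll pull about 20 mm first.

```bash
python3 -m pendant '[[[0.007,-0.067,0],[0,0,0],-1],[[0.007,-0.067,0],[0,0,0],-1],[[0.007,-0.067,0],[0,0,0],-1],[[0.007,-0.067,0],[0,0,0],-1],[[0.007,-0.067,0],[0,0,0],-1],[[0.007,-0.067,0],[0,0,0],-1],[[0.007,-0.067,0],[0,0,0],-1],[[0.007,-0.067,0],[0,0,0],-1],[[0.007,-0.067,0],[0,0,0],-1],[[0.007,-0.067,0],[0,0,0],-1]]'
python3 - <<'E'
from h import *
import cv2
q=(479.4,-64.0,1.671)
o=bot.get_obs();print(o["tool_pos"],o["contact_force"],o["grip_width"])
T=[]
for n,w,h,k in [("scene",70,70,5),("side",70,70,5),("wrist",90,70,5)]:
    p=bot.camera_params(n);im=bot.capture(n);cv2.imwrite(f"pics/{n}4.png",im)
    u,v=proj(p,world(q,(-103,38,37))).astype(int);x,y=max(0,min(u-w//2,640-w)),max(0,min(v-h//2,480-h));print(n,x,y,u,v)
    T.append(cv2.resize(im[y:y+h,x:x+w],None,fx=3.4,fy=5,interpolation=cv2.INTER_CUBIC) if 0 else cv2.resize(im[y:y+h,x:x+w],None,fx=3.4,fy=3.4,interpolation=cv2.INTER_CUBIC))
    print(np.round(np.linalg.inv(p["camera_from_world"])[:3,3]))
cv2.imwrite("pics/v4.png",np.hstack(T))
E
```

```text
time: 11.92
tool_pos: [491.1, -180.9, 71.0]
tcp_rot: [-3.14, 0.001, 0.098]
contact_force: [1.3, 7.6, 2.6]
grip_width: 17.3
finger_force: 30.0
[ 491.09101091 -180.89177133   70.95909161] [1.31755355 7.6145608  2.619854  ] 17.29951968232455
scene 387 203 422 238
[100. 375. 716.]
side 233 326 268 361
[ 417. -739.  468.]
wrist 242 311 287 346
[ 558. -176.  212.]
```

View pics/v4.png

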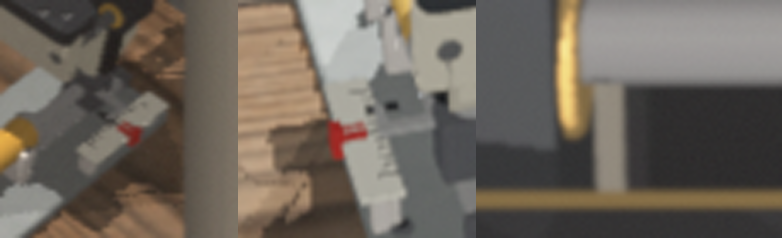

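The side view shows the pointer's black tip at crop (370,106), still short of the red marker's centre line at (350,133). About 5 mm remains, which agrees with the wrist measurement of 24.6 mm in total.

```bash
python3 -m pendant '[[[0.003,-0.034,0],[0,0,0],-1],[[0.003,-0.034,0],[0,0,0],-1],[[0.003,-0.034,0],[0,0,0],-1],[[0.003,-0.034,0],[0,0,0],-1],[[0.003,-0.034,0],[0,0,0],-1],[[0,0,0],[0,0,0],-1],[[0,0,0],[0,0,0],-1],[[0,0,0],[0,0,0],-1],[[0,0,0],[0,0,0],-1],[[0,0,0],[0,0,0],-1]]'
python3 - <<'E'
from h import *
import cv2
T=[]
for n,x,y in [("scene",390,203),("side",248,336)]:
    im=bot.capture(n);cv2.imwrite(f"pics/{n}5.png",im);T.append(cv2.resize(im[y:y+50,x:x+50],None,fx=8,fy=8,interpolation=cv2.INTER_CUBIC))
cv2.imwrite("pics/v5.png",np.hstack(T))
E
```

```text
time: 12.9
tool_pos: [491.5, -185.7, 70.9]
tcp_rot: [-3.14, 0.001, 0.098]
contact_force: [1.7, 8.4, 2.6]
grip_width: 17.4
finger_force: 30.0
```

View pics/v5.png

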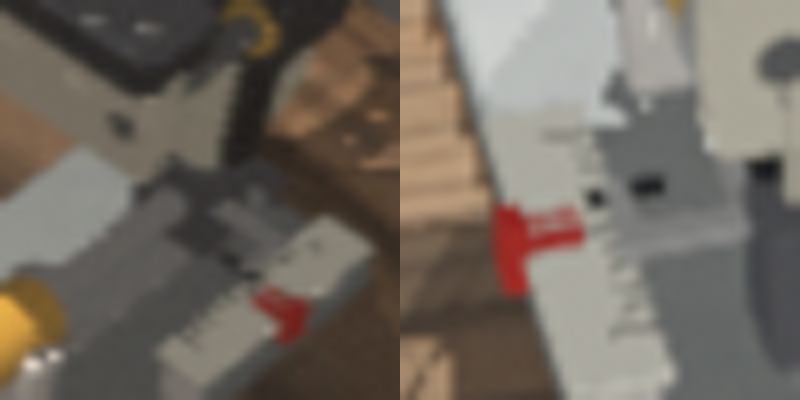

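Side view: pointer tip at crop (597,197), marker's white line from (530,222) to (578,212). Scene view: tip near (247,274), marker band from (265,293) to (300,322). I'll convert these to tester x.

Run:
```python
from h import *
import cv2
q=(479.4,-64.0,1.671)
S=bot.camera_params("scene");D=bot.camera_params("side")
def t(p,u,v):
    w=onz(p,(u,v),37)[:2]-q[:2]; return np.round([w@[np.cos(q[2]),np.sin(q[2])],w@[-np.sin(q[2]),np.cos(q[2])]],1)
s=lambda u,v:(390+u/8-.44,203+v/8-.44); d=lambda u,v:(248+(u-400)/8-.44,336+v/8-.44)
print("side ptr",t(D,*d(597,197)),"line",t(D,*d(578,212)),t(D,*d(530,222)))
print("scene ptr",t(S,*s(247,274)),"line",t(S,*s(265,293)),t(S,*s(285,308)))
im=cv2.imread("pics/side5.png")
o,e=proj(D,world(q,(-104,30,37))),proj(D,world(q,(-105,30,37)));print("px/mm side",e-o, "y",proj(D,world(q,(-104,31,37)))-o)
print("side gray\n",cv2.cvtColor(im,cv2.COLOR_BGR2GRAY)[358:367,262:282]); print("G\n",im[360:368,258:276,1]);print("R\n",im[360:368,258:276,2])
# red centroid in rest views and now for scale
for n in ["side0","side5","scene0","scene5"]:
    i=cv2.imread(f"pics/{n}.png").astype(int); m=(i[:,:,2]>110)&(i[:,:,1]<70)
    x,y=(260,350) if n[:2]=="si" else (405,225); mm=m[y:y+35,x:x+30]; v,u=np.nonzero(mm); print(n,len(u),u.mean()+x,v.mean()+y)
# wrist subpixel
i=cv2.cvtColor(cv2.imread("pics/w3.png"),cv2.COLOR_BGR2GRAY); print(i[262:268,288:300]); j=cv2.imread("pics/w3.png")[270:279,316:330,1]; print(j)
```

```text
side ptr [-102.1   33.4] line [-104.9   36.9] [-105.2   44.4]
scene ptr [-104.7   32. ] line [-102.8   39.2] [-102.4   45.9]
px/mm side [0.170278   0.48312699] y [-0.80070066  0.14629299]
side gray
 [[169 169 169 169 168 168 169 169 168 167 160 147 126 115  96  73  61  55
   60  93]
 [169 169 169 168 169 169 169 169 156 139 121 131 130 124  92  51  35  35
   45  91]
 [163 167 170 170 170 170 168 168 154  99  55  95 121 125 110  77  65  74
   79  96]
 [135 160 169 169 169 162 154 154 163 116  71  94 118 126 123 104  95 101
  103 103]
 [ 88 133 147 144 143 132 120 127 151 145 138 142 132 126 126 114 105 102
  105 108]
 [ 69  88 111 113 122 125 117 122 137 160 159 148 129 124 125 120 116 114
  115 118]
 [ 72  79 114 116 123 124 113 106 110 139 136 131 131 126 125 123 124 123
  124 124]
 [ 78  79 100  95  84  80  79  79  90 136 146 151 146 132 123 124 124 125
  128 130]
 [ 77  76  79  80  84  96 107 112 126 160 168 154 137 129 130 130 131 132
  134 136]]
G
 [[140 104 113 158 162 168 171 171 171 171 169 169 155  99  55  95 121 125]
 [133  92  83 124 126 159 170 170 170 161 151 150 162 116
[... 1351 characters left out ...]
5 136 137 135]
 [187 188 185 172 141 119 117 125 136 144 145 145]
 [188 187 186 171 136 105  98 115 143 160 163 164]
 [187 188 185 171 137 100  90 115 153 175 180 180]]
[[183 173 139 100  74  91 118 124 101  75  78 117 159 181]
 [185 173 140  98  76  95 125 131 105  76  77 116 159 180]
 [185 173 141  99  75  95 127 133 107  76  77 115 159 181]
 [185 172 141  99  76  95 126 133 107  76  76 115 159 180]
 [183 173 141  98  75  95 127 131 107  76  78 115 159 181]
 [184 172 140  98  76  93 127 132 107  75  77 115 158 179]
 [179 168 137  96  75  93 125 129 104  76  75 111 154 175]
 [159 148 120  89  70  85 113 119  97  72  71 100 135 153]
 [116 109  92  72  64  72  90  95  81  66  63  79  99 110]]
```

The side view reads 2.9 mm short and the scene view 1.9 mm over. Those opposite errors fit the visible blade standing about 2 mm above 37 mm, which leaves the pointer on the mark to about 0.1 mm. The wrist measurement asked for about 24.4 mm and the TCP moved 24.3 mm. The 8.4 N pull also matches the spring at that draw, so I'm handing in.

Run:
```python
from plant import bot
o=bot.get_obs();print(o["time"],o["tool_pos"],o["contact_force"],o["finger_force"]);print(bot.close_job())
```

```text
13.0 [ 491.5081602  -185.72780466   70.94268587] [1.42013979 8.05131268 3.91711492] 30.001971423625946
the job is handed in; nothing more can be done
None
```

I turned the clamp knob about 1.3 rad, past its click, so it is locked, then drew the rod about 24 mm to the red marker; the arm still holds the grip there by its cap, the job was handed in at 13 s, and the images put the pointer on the mark to within about 0.5 mm.

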